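Bring a spread snap ring to its axle groove and hold it there

TASK

Take the snap-ring pliers out of their stand by squeezing the two handles together until they stop, which spreads the ring on the jaw tips, and keep them squeezed. Of the two stub axles, go to the one that has no ring yet: lower the spread ring gently over the axle's head until it is level with the groove below the head, upright and all round the axle. Finish there while still holding: keep the pliers squeezed, the ring spread in the groove, not let go and not pressed hard on the axle, and leave the loose things round about where they are.

Things in the scene. Friction and masses are not known exactly. Their poses are not given: they have to be found in the camera images.
- pliers_grip (a point): Place to squeeze the pliers: the point midway between their two upright handles. Axes: x level, away from the ring; y across the handles (squeeze along it); z up. Handles: strips 14 mm wide in x, 7 mm thick, from 34 mm below this point to 13 mm above it (18 mm when squeezed). At rest a V: 51 mm over both at this height, 61 mm at the top; squeezed fully they are parallel, 26 mm over both.
- pliers_left (a joint): How far the pliers are squeezed, rad: 0 at rest (ring shut), 0.28 at the stop (ring fully spread). It springs back when let go. Both handles move alike. About 8 N at the grip point squeezes them fully; more does no harm.
- pliers: Snap-ring pliers, 0.25 kg, steel with black rubber handles, upright, jaws down, the black steel ring level on the jaw tips (it stays on them). Origin: centre of the underside of the joint block (46 x 24 x 12 mm), 52 mm below the grip point; axes as there. Lift them straight up at least 60 mm out of the stand before moving sideways.
- ring_middle (a point): The point to bring onto the axle's axis: middle of the spread ring's opening, at mid-thickness. The ring, an open loop of 4.4 mm wire, lies to -x of the pliers. This point is fixed to the pliers, 18 mm to -x of the grip point and 96 mm below it. Fully squeezed, the ring clears the 54 mm head by about 3 mm all round; at rest it is too small for the head.
- stand: Grey metal stand of the pliers, fixed, foot 64 x 60 mm; origin under its centre. Two notched posts carry the pliers' joint block at 78 mm; the posts' tops are at 84 mm, the front post stands inside the ring.
- axle: The stub axle WITHOUT a ring, fixed, upright: flange 80 mm across, white plastic roller 72 mm across up to 40 mm high, then a 9 mm high groove (49 mm across), then a steel head 54 mm across from 49 to 57 mm high. Origin: centre of the underside.
- axle_groove (a point): On the axis of the axle without a ring, at mid-height of its groove: 44.5 mm above the table, 12.5 mm below the top of the head, 4.5 mm above the roller's top face.
- finished_axle_groove (a point): The same point of the other axle, of the same shape, which already has its black ring in the groove, its two eyes sticking out beside the head.
- glue_bottle: Bystander, loose: white bottle lying down, 26 x 101 x 28 mm.
- usb_stick: Bystander, loose: light grey memory stick, 17 x 53 x 8 mm.
- stopper_tall: Bystander, loose: black stepped fitting with a light tip, upright, 31 mm across, 54 mm high.
- brass_bush: Bystander, loose: brass-coloured bush, 21 mm across, 16 mm high.
- flat_bush: Bystander, loose: flat grey metal bush, 32 mm across, 9 mm high.
- rubber_stopper: Bystander, loose: black rubber stopper, 20 mm across, 23 mm high.

How it is judged:
By the outcome, as a careful person would: the job done as asked, in the order asked, and still so for the second after the job is handed in, while the arm keeps its last pose, push and grip.
It also fails if it takes over 38 s, if anything falls off the work surface, if the arm or the gripper's body presses on something with over 40 N, if the wrist force passes 120 N, or if a joint passes its speed limit or range.

ROBOT

A 6-joint arm with a two-finger parallel gripper is mounted at the origin on a cart in front of the work surface, level with it; the furniture and walls round the work are solid. World frame = base frame: x ahead of the robot, y to its left, z up, the work surface at z = 0. Lengths are in mm, angles in rad, forces in N, time in s.
With the tool pointing down it reaches from about 350 to 875 mm from the base axis. Payload 4.2 kg.
Tool frame: the origin (TCP) lies midway between the tips of the shut fingers; the grasp point (between the pads) lies 19 mm behind it; z points along the fingers, y is the line along which they close (so a half turn about z gives the same grasp; the last joint's range is limited). The gripper opens to 85 mm and grips with 20 to 120 N. Pads are 22 mm wide; open, the fingers measure 114 mm over their backs; the gripper's body (76 mm by 85 mm) begins 54 mm behind the grasp point. The pads swing forward as they close: fully open they stand 13 mm farther back than shut.
Start: joints at [1.529, 0.385, 0.008, 0, -1.194, -0.259], TCP at [185.145, 596.926, 231.312] pointing down, gripper open.
Joint ranges: [-3.14, 3.14], [-1.21, 2.06], [-1.07, 1.41], [-3.16, 2.05], [-2.99, -0.16], [-3.1, 3.1]. Speed limits (rad/s): [2.79, 2.79, 3.14, 3.14, 3.14, 3.14].

INTERFACE

Orientations are given as a unit quaternion [x, y, z, w].
In Python, from bench import arm gives the robot as it stands.
- The arm moves only by the tool send_rows, never from a script. Its argument "targets" is a list of rows, each an object of numbers: "gripper": the gripper command: -1 is fully open, 1 is shut, values between are in proportion; "x", "y", "z": the shift along the tool's x, y, z in cm; "ax", "ay", "az": the turn, a rotation vector about the tool's x, y, z in degrees. A call has 1 to 5 rows; each row shifts and turns the commanded pose from where the row before left it, along the tool's axes as they then stand; what a row does not reach is not made up. A row lasts 1/12 s, in which the tool goes at most 41.7 mm and 7.16 degrees, less where a joint would pass 70% of its speed; a pose out of reach is approached as far as the arm can. A call is refused whole if a number of a shift passes 4.17 or a number of a turn 7.16, either way. A call with a gripper value outside its range is refused whole. The fingers move at their own pace and stop on an object; the grip force is fixed at half the most. Time passes only in rows, so rows that do not move let the fingers close. It gives the time, the measured TCP pose, the force, the opening and the grip force at its end, in the units of the state.
- arm.read_state(): the state, without advancing time (a new reading comes with each control period).
- arm.get_image(name): name is "scene" or "top" or "wrist"; returns (picture, depth): 480x640x3 uint8, red, green, blue; 480x640 float32, mm along the optical axis (not along the pixel's ray), 0 where there is no reading.
- arm.camera_model(name): a dict with "fx", "fy", "cx", "cy" (pixels), "cam_to_world" (4x4, takes a point from camera to world coordinates). Camera axes: x right, y down, z forward; pixel columns grow to the right and rows downward; lengths in mm; the calibration is good to about 2 mm. The wrist camera is an equidistant fisheye: a pixel r from the principal point sees the ray r / f radians off the axis. A picture is of the moment at which its call begins: read the wrist's pose just before it. camera_model takes no time and is no camera call; for the wrist camera it gives the pose at the moment of the call.
- arm.job_done(): hands the job in; it is judged then, once.
Trained networks look in the newest picture that a camera, given by its name, has taken for a name from the list of things; names that differ only in an ending like _2 or _b are one class to them, and where a whole thing is asked for, a point or a joint stands for the part that bears it (a point fixed in the world has none). Each returns a list of dicts, best first, with "score" (0 to 1); they miss things now and then, are a little off and sometimes report something else, mostly with a low value. They report only what shows in the picture. A call takes as long as a camera call.
- arm.boxes_of(camera, thing): "rect" ([left, top, width, height] in pixels, round what is visible of it).
The state is a dict: "clock": time; "joints": joint angles; "joint_vel": joint speeds; "joint_efforts": joint torques, N m; "position": TCP position; "ee_rot": TCP orientation; "contact_force": force on the tool from outside, world axes, zero at the start; "wrist_torque": the same for the moment, N m; "gripper_width": finger opening in mm; "grasp_force": force on a finger pad.
Only numpy, scipy, OpenCV 4.12 (cv2) and the standard library are available. Lean on these libraries where they do the work, as an engineer would, in place of code of your own. Each camera call takes 0.05 s, during which the arm holds its last target. There are 200 camera calls.

## Working session

There is one attempt and no reset: what is moved stays moved. The work goes in short steps, Python scripts to look and compute and a tool call to move; the robot and the scene stay as the last step left them, time stands still between calls to the robot, and variables do not carry over. Pictures are saved under pics/ and viewed, at most 10 in all, crops included, and the job is handed in when it is done.

Besides the shell and the picture viewer there is one more tool, called after "Call:" as name(argument=value, ...), one argument or row to a line, values as JSON. send_rows: Moves the arm, as the interface text tells. Its arguments: {"type":"object","properties":{"targets":{"type":"array"}},"required":["targets"]}

```bash
mkdir -p pics; ls; cat > h.py <<'E'
import numpy as np, cv2
from bench import arm
from scipy.spatial.transform import Rotation as R
def pts(name,d,m=None):
    c=arm.camera_model(name); v,u=np.mgrid[0:480,0:640]
    P=np.stack([(u-c['cx'])/c['fx']*d,(v-c['cy'])/c['fy']*d,d],-1)
    T=np.array(c['cam_to_world']); return P@T[:3,:3].T+T[:3,3]
def save(n,im): cv2.imwrite(f'pics/{n}.png',im[:,:,::-1])
E
python3 - <<'E'
from h import *
s=arm.read_state(); print(s['position'],s['ee_rot'],s['gripper_width'])
for n in('top','scene'):
    im,d=arm.get_image(n); save(n,im); np.save(n+'.npy',d); P=pts(n,d); np.save(n+'P.npy',P)
    c=arm.camera_model(n); print(n,c['fx'],c['cx'],c['cy'],np.round(c['cam_to_world'],3).tolist())
    for t in('pliers','stand','axle','finished_axle_groove','glue_bottle','usb_stick','stopper_tall','brass_bush','flat_bush','rubber_stopper'):
        for b in arm.boxes_of(n,t)[:2]:
            x,y,w,h=[int(q) for q in b['rect']]; q=P[y:y+h,x:x+w].reshape(-1,3); q=q[d[y:y+h,x:x+w].ravel()>0]
            print(t,round(b['score'],2),[x,y,w,h],np.round(np.median(q,0)) if len(q) else None)
E
```

```text
pics
[184.96709939 596.40008783 230.20492414] [ 9.88697615e-01 -1.49919387e-01 -1.25603561e-04  1.08988541e-03] 85.10826661941957
top 438.24316045347103 317.03830623031257 237.92236824006417 [[-0.006, -0.997, 0.079, 530.707], [-1.0, 0.005, -0.018, 3.045], [0.018, -0.079, -0.997, 955.173], [0.0, 0.0, 0.0, 1.0]]
pliers 0.9 [290, 294, 31, 35] [455.  11.  35.]
pliers 0.67 [336, 166, 14, 15] [743. -69.  24.]
stand 0.66 [293, 290, 22, 23] [475.  14.  89.]
axle 0.7 [242, 217, 37, 33] [613. 104.  41.]
finished_axle_groove 0.73 [320, 225, 36, 40] [589. -57.  40.]
finished_axle_groove 0.21 [241, 216, 35, 35] [613. 108.  41.]
glue_bottle 0.86 [362, 175, 49, 14] [ 727. -165.   20.]
glue_bottle 0.49 [291, 295, 28, 31] [460.  12.  82.]
usb_stick 0.69 [293, 293, 29, 33] [462.   7.  77.]
usb_stick 0.68 [362, 250, 20, 14] [ 564. -133.    5.]
stopper_tall 0.55 [337, 164, 12, 14] [747. -69.  43.]
brass_bush 0.65 [325, 187, 9, 10] [708. -41.   6.]
flat_bush 0.69 [220, 271, 14, 15] [521. 181.   6.]
flat_bush 0.43 [360, 250, 23, 15] [ 564. -132.    2.]
rubber_stopper 0.59 [343, 192, 10, 10] [695. -81.   7.]
scene 525.2379609927453 313.43757476423195 239.16799760672157 [[0.463, -0.555, 0.691, 7.697], [-0.886, -0.284, 0.366, -326.001], [-0.007, -0.782, -0.623, 625.842], [0.0, 0.0, 0.0, 1.0]]
pliers 0.9 [231, 251, 43, 89] [468.  27.  19.]
stand 0.97 [237, 287, 53, 60] [460.   3.   7.]
axle 0.78 [241, 223, 40, 45] [601.  93.  39.]
axle 0.44 [314, 257, 50, 51] [581. -66.  23.]
finished_axle_groove 0.84 [315, 259, 46, 50] [577. -67.  33.]
usb_stick 0.63 [357, 313, 31, 10] [ 560. -137.    6.]
stopper_tall 0.91 [371, 220, 18, 25] [744. -73.  19.]
brass_bush 0.65 [351, 244, 10, 10] [704. -45.   7.]
flat_bush 0.54 [189, 267, 19, 15] [517. 174.   4.]
flat_bush 0.19 [357, 313, 33, 6] [ 564. -138.    7.]
rubber_stopper 0.42 [370, 250, 10, 13] [692. -87.  11.]
```

```bash
python3 - <<'E'
from h import *
a=cv2.imread('pics/top.png')[150:340,210:430]; b=cv2.imread('pics/scene.png')[200:360,180:400]
a=cv2.resize(a,None,fx=2.6,fy=2.6,interpolation=3)[:, :]; b=cv2.resize(b,None,fx=3.6,fy=3.6,interpolation=3)
cv2.imwrite('pics/a.png',a); cv2.imwrite('pics/b.png',b)
for n in('top','scene'):
    P=np.load(n+'P.npy').reshape(-1,3); d=np.load(n+'.npy').ravel()
    for nm,x0,x1,y0,y1,z0,z1 in(('pl',400,530,-60,80,100,250),('blk',400,530,-60,80,75,100),('axle',560,660,50,160,50,65),('fin',540,640,-110,-10,50,65)):
        m=(d>0)&(P[:,0]>x0)&(P[:,0]<x1)&(P[:,1]>y0)&(P[:,1]<y1)&(P[:,2]>z0)&(P[:,2]<z1); q=P[m]
        if len(q): print(n,nm,len(q),q.mean(0).round(1),q.min(0).round(),q.max(0).round())
        if nm=='pl':
            for r in q[np.argsort(-q[:,2])][::max(1,len(q)//25)]: print(r.round())
E
```

```text
top pl 165 [468.   10.2 127.3] [460. -19. 100.] [476.  38. 147.]
[470. -17. 147.]
[465. -15. 144.]
[472. -15. 143.]
[472. -19. 143.]
[461. -15. 142.]
[465.  33. 142.]
[472. -17. 141.]
[463.  33. 141.]
[468.  38. 140.]
[474.  31. 140.]
[466.  31. 139.]
[462. -11. 135.]
[464. -11. 133.]
[466.  30. 132.]
[475.  30. 128.]
[467.  28. 127.]
[472. -10. 124.]
[474. -12. 122.]
[465.  -8. 120.]
[463.  26. 118.]
[460.  -6. 116.]
[462.  24. 114.]
[475.  30. 111.]
[460.  -4. 109.]
[469.  -4. 107.]
[465.  -2. 106.]
[465.  21. 103.]
[473.  19. 101.]
top blk 336 [467.4   9.   88.8] [443. -10.  76.] [491.  27. 100.]
top axle 532 [614.1 109.7  56.6] [588.  83.  50.] [640. 137.  61.]
top fin 530 [595.  -59.   56.6] [569. -86.  51.] [621. -34.  61.]
scene pl 436 [465.3   9.9 123.2] [458. -23. 100.] [476.  36. 144.]
[461. -20. 144.]
[468.  34. 142.]
[463.  35. 141.]
[466.  31. 140.]
[460.  31. 139.]
[463.  31. 137.]
[473.  29. 136.]
[475.  29. 134.]
[462.  31. 132.]
[464. -20. 130.]
[467.  26. 129.]
[470.  28. 127.]
[462.  30. 125.]
[466.  26. 123.]
[473.  26. 121.]
[474.  24. 120.]
[463.  26. 118.]
[473.  24. 116.]
[470.  21. 114.]
[474.  23. 112.]
[463.  24. 111.]
[464. -13. 109.]
[462.  -6. 106.]
[462.  25. 105.]
[459.  -9. 103.]
[459. -10. 101.]
scene blk 586 [461.2   5.3  86.7] [442. -13.  75.] [491.  27. 100.]
scene axle 489 [611.4 105.7  55.3] [587.  80.  50.] [640. 134.  59.]
scene fin 625 [591.7 -62.9  55.5] [567. -89.  50.] [622. -35.  59.]
```

View pics/a.png

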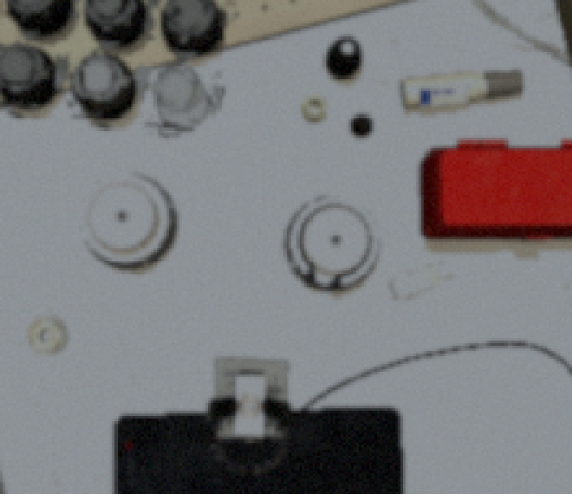

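View pics/b.png

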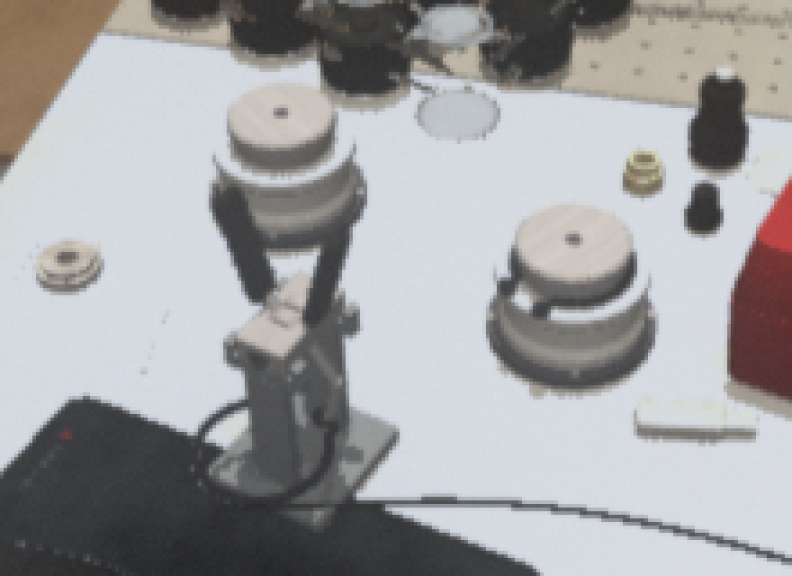

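The ringless axle is the left one, crop a (122,216), at about (613,108). The finished one is on the right at (335,238). The pliers are at about (467,9), with the handles spread along world y and the ring toward the robot. Next I fly over the pliers.

Call:
send_rows(
  targets=[
    {"x": 1.5, "y": 3.5, "z": 0, "az": -7.1, "gripper": -1},
    {"x": 1.5, "y": 3.5, "z": 0, "az": -7.1, "gripper": -1},
    {"x": 1.5, "y": 3.5, "z": 0, "az": -3.0, "gripper": -1},
    {"x": 1.8, "y": 3.7, "z": 0, "gripper": -1},
    {"x": 1.8, "y": 3.7, "z": 0, "gripper": -1},
  ],
)

```text
$.targets[0]: bad value
```

Call:
send_rows(
  targets=[
    {"x": 1.8, "y": 3.7, "z": 0, "gripper": -1},
    {"x": 1.8, "y": 3.7, "z": 0, "gripper": -1},
    {"x": 1.8, "y": 3.7, "z": 0, "gripper": -1},
    {"x": 1.8, "y": 3.7, "z": 0, "gripper": -1},
    {"x": 1.8, "y": 3.7, "z": 0, "gripper": -1},
  ],
)

```text
$.targets[0]: bad value
```

Call:
send_rows(
  targets=[
    {"x": 1.5, "y": 3.5, "z": 0, "ax": 0, "ay": 0, "az": -7.1, "gripper": -1},
    {"x": 1.5, "y": 3.5, "z": 0, "ax": 0, "ay": 0, "az": -7.1, "gripper": -1},
    {"x": 1.5, "y": 3.5, "z": 0, "ax": 0, "ay": 0, "az": -3.0, "gripper": -1},
    {"x": 1.8, "y": 3.7, "z": 0, "ax": 0, "ay": 0, "az": 0, "gripper": -1},
    {"x": 1.8, "y": 3.7, "z": 0, "ax": 0, "ay": 0, "az": 0, "gripper": -1},
  ],
)

```text
clock: 1.52
position: [247.0, 410.5, 231.5]
ee_rot: [1.0, 0.0, 0.0, -0.0]
contact_force: [0.7, 0.2, 0.4]
gripper_width: 85.4
grasp_force: 0.0
```

Call:
send_rows(
  targets=[
    {"x": 2.0, "y": 3.6, "z": 0, "ax": 0, "ay": 0, "az": 0, "gripper": -1},
    {"x": 2.0, "y": 3.6, "z": 0, "ax": 0, "ay": 0, "az": 0, "gripper": -1},
    {"x": 2.0, "y": 3.6, "z": 0, "ax": 0, "ay": 0, "az": 0, "gripper": -1},
    {"x": 2.0, "y": 3.6, "z": 0, "ax": 0, "ay": 0, "az": 0, "gripper": -1},
    {"x": 2.0, "y": 3.6, "z": 0, "ax": 0, "ay": 0, "az": 0, "gripper": -1},
  ],
)

```text
clock: 1.93
position: [347.1, 230.3, 231.8]
ee_rot: [1.0, 0.0, 0.0, -0.001]
contact_force: [1.5, 1.5, 0.1]
gripper_width: 85.3
grasp_force: 0.0
```

Call:
send_rows(
  targets=[
    {"x": 2.0, "y": 3.6, "z": 0, "ax": 0, "ay": 0, "az": 0, "gripper": -1},
    {"x": 2.0, "y": 3.6, "z": 0, "ax": 0, "ay": 0, "az": 0, "gripper": -1},
    {"x": 2.0, "y": 3.6, "z": 0, "ax": 0, "ay": 0, "az": 0, "gripper": -1},
    {"x": 2.0, "y": 3.6, "z": 0, "ax": 0, "ay": 0, "az": 0, "gripper": -1},
    {"x": 2.0, "y": 3.6, "z": 0, "ax": 0, "ay": 0, "az": 0, "gripper": -1},
  ],
)

```text
clock: 2.35
position: [447.2, 50.1, 231.9]
ee_rot: [1.0, -0.0, 0.001, -0.0]
contact_force: [0.2, 1.8, -0.1]
gripper_width: 85.1
grasp_force: 0.0
```

Call:
send_rows(
  targets=[
    {"x": 1.5, "y": 2.5, "z": 0, "ax": 0, "ay": 0, "az": 0, "gripper": -1},
    {"x": 0.5, "y": 1.5, "z": 0, "ax": 0, "ay": 0, "az": 0, "gripper": -1},
    {"x": 0, "y": 0, "z": 0, "ax": 0, "ay": 0, "az": 0, "gripper": -1},
  ],
)

```text
clock: 2.6
position: [467.4, 9.6, 231.1]
ee_rot: [1.0, -0.003, -0.0, 0.0]
contact_force: [-0.5, -0.1, -0.2]
gripper_width: 85.6
grasp_force: 0.0
```

```bash
cat >> h.py <<'E'
def wpts(d,c):
    v,u=np.mgrid[0:480,0:640]; x=(u-c['cx'])/c['fx']; y=(v-c['cy'])/c['fy']; r=np.hypot(x,y)+1e-9
    t=np.tan(np.minimum(r,1.4)); P=np.stack([x/r*t*d,y/r*t*d,d],-1); T=np.array(c['cam_to_world']); return P@T[:3,:3].T+T[:3,3]
E
python3 - <<'E'
from h import *
s=arm.read_state(); print(s['position'],s['clock'])
c=arm.camera_model('wrist'); im,d=arm.get_image('wrist'); save('w1',im); np.save('w1d.npy',d)
print(c['fx'],c['cx'],c['cy'],np.round(c['cam_to_world'],3).tolist())
P=wpts(d,c); np.save('w1P.npy',P); q=P.reshape(-1,3); q=q[(d.ravel()>0)]
m=(abs(q[:,0]-467)<40)&(abs(q[:,1]-10)<45)
for z in range(96,152,5):
    w=q[m&(abs(q[:,2]-z)<2.5)]; a=w[w[:,1]>9]; b=w[w[:,1]<9]
    for k in(a,b):
        if len(k)>5: print(z,len(k),k.mean(0).round(1),k.min(0).round(1),k.max(0).round(1))
E
```

```text
[467.3502431    9.58606427 231.11445677] 2.6
371.64829954431775 327.52836996433416 239.26681743330744 [[-0.006, -0.957, -0.289, 541.345], [-1.0, 0.005, 0.002, 9.78], [-0.0, 0.289, -0.957, 373.413], [0.0, 0.0, 0.0, 1.0]]
96 50 [469.5  19.4  96.5] [462.8   9.   93.6] [475.4  23.6  98.4]
96 43 [ 4.692e+02 -4.000e-01  9.580e+01] [463.1  -6.4  93.5] [474.5   2.1  98.5]
101 46 [470.5  22.5 101.1] [461.7  19.7  98.5] [476.   27.2 103.4]
101 53 [469.4  -2.7 101.1] [460.5  -7.7  98.6] [474.7  -0.8 103.1]
106 54 [470.9  24.1 106.4] [460.8  21.8 103.6] [476.2  29.  108.4]
106 49 [469.9  -4.  106. ] [461.   -9.5 103.5] [474.4  -2.1 108.5]
111 40 [470.   24.4 110.7] [463.1  23.1 108.7] [475.6  28.1 113.3]
111 49 [468.6  -4.7 110.8] [460.1 -11.2 108.5] [474.3  -2.8 113.3]
116 74 [470.1  26.2 115.6] [461.5  24.2 113.5] [476.   30.7 118.4]
116 74 [468.6  -6.2 115.7] [460.1 -11.9 113.5] [474.3  -4.6 118.4]
121 56 [471.1  28.2 121.4] [461.9  26.3 118.8] [476.1  33.2 123.5]
121 59 [469.1  -8.1 121.3] [459.9 -13.5 118.5] [474.5  -6.5 123.4]
126 57 [470.7  29.7 126.5] [461.7  27.9 123.9] [476.4  35.4 128.4]
126 64 [469.3  -9.5 126.1] [460.2 -15.  123.5] [474.4  -7.6 128.5]
131 76 [470.6  30.6 131. ] [461.3  29.  128.5] [476.   37.5 133.4]
131 73 [468.1 -10.4 130.6] [460.4 -17.2 128.6] [474.1  -8.7 133.5]
136 71 [470.7  32.3 135.7] [462.1  30.  133.5] [476.2  37.4 138.4]
136 71 [469.6 -12.6 136.1] [460.4 -17.7 133.5] [474.2 -10.9 138.5]
141 201 [469.5  35.4 141.8] [462.8  31.7 138.5] [475.8  39.1 143.5]
141 212 [467.6 -15.4 141.8] [460.3 -19.3 138.6] [474.1 -12.  143.4]
146 12 [470.8  35.3 143.7] [466.3  33.8 143.6] [473.8  37.3 144.2]
146 9 [465.  -14.8 143.8] [461.8 -16.3 143.5] [467.7 -13.6 144.6]
```

View pics/w1.png

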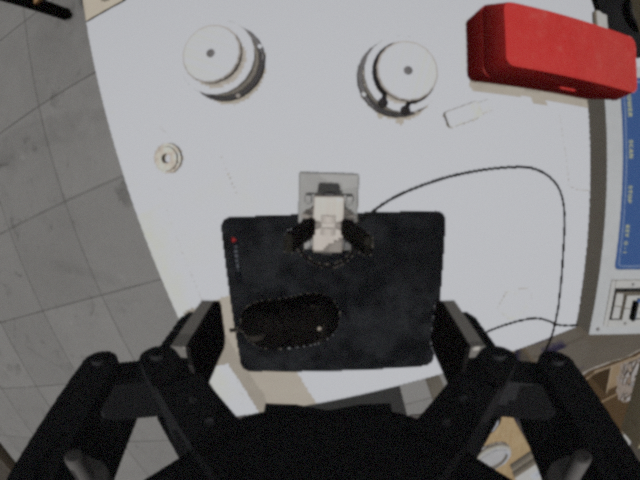

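The wrist view shows the pliers' handles at (300,235) and (357,235) with the block between them. The measured grip point is about (468.3, 10.1, 130.5), with the pliers yawed about -2°. I turn by +1.7° and go down.

Call:
send_rows(
  targets=[
    {"x": 0.1, "y": -0.05, "z": 3.0, "ax": 0, "ay": 0, "az": 1.7, "gripper": -1},
    {"x": 0, "y": 0, "z": 3.0, "ax": 0, "ay": 0, "az": 0, "gripper": -1},
    {"x": 0, "y": 0, "z": 3.0, "ax": 0, "ay": 0, "az": 0, "gripper": -1},
    {"x": 0, "y": 0, "z": 2.0, "ax": 0, "ay": 0, "az": 0, "gripper": -1},
    {"x": 0, "y": 0, "z": 0.9, "ax": 0, "ay": 0, "az": 0, "gripper": -1},
  ],
)

```text
clock: 3.07
position: [465.4, 13.0, 109.8]
ee_rot: [1.0, -0.015, -0.002, 0.001]
contact_force: [0.8, 0.5, -0.5]
gripper_width: 85.6
grasp_force: 0.0
```

Call:
send_rows(
  targets=[
    {"x": 0, "y": 0, "z": 0, "ax": 0, "ay": 0, "az": 0, "gripper": -0.2},
    {"x": 0, "y": 0, "z": 0, "ax": 0, "ay": 0, "az": 0, "gripper": 0},
    {"x": 0, "y": 0, "z": 0, "ax": 0, "ay": 0, "az": 0, "gripper": 0.2},
    {"x": 0, "y": 0, "z": 0, "ax": 0, "ay": 0, "az": 0, "gripper": 0.4},
    {"x": 0, "y": 0, "z": 0, "ax": 0, "ay": 0, "az": 0, "gripper": 0.6},
  ],
)

```text
clock: 3.48
position: [470.1, 12.0, 116.8]
ee_rot: [1.0, -0.013, 0.003, 0.001]
contact_force: [-2.1, -13.0, 21.5]
gripper_width: 25.7
grasp_force: 23.4
```

Call:
send_rows(
  targets=[
    {"x": 0, "y": 0, "z": 0, "ax": 0, "ay": 0, "az": 0, "gripper": 1},
    {"x": 0, "y": 0, "z": 0, "ax": 0, "ay": 0, "az": 0, "gripper": 1},
    {"x": 0, "y": 0, "z": 0, "ax": 0, "ay": 0, "az": 0, "gripper": 1},
    {"x": 0, "y": 0, "z": 0, "ax": 0, "ay": 0, "az": 0, "gripper": 1},
  ],
)

```text
clock: 3.82
position: [470.3, 12.0, 117.2]
ee_rot: [1.0, -0.014, 0.004, 0.0]
contact_force: [-2.7, -5.1, 16.1]
gripper_width: 22.9
grasp_force: 59.1
```

```bash
python3 - <<'E'
from h import *
s=arm.read_state(); print(s['position'],s['ee_rot'],s['contact_force'],s['wrist_torque'],s['gripper_width'],s['grasp_force'])
c=arm.camera_model('wrist'); im,d=arm.get_image('wrist'); save('w2',im); np.save('w2d.npy',d)
im2,d2=arm.get_image('scene')
a=cv2.resize(im[170:410,150:490],(560,395),interpolation=cv2.INTER_CUBIC); b=cv2.resize(im2[150:350,160:330],(400,470))
o=np.zeros((480,800,3),np.uint8); o[:395,:560]=a; o[:380,560:]=cv2.resize(im2[170:360,190:310],(240,380)); save('c2',o)
E
```

```text
[470.31221299  11.97354622 117.24564391] [ 9.99898257e-01 -1.37556728e-02  3.74287762e-03  4.98625483e-04] [-2.71330975 -5.13950336 16.07363751] [-1.77187622  0.68102316  0.03843467] 22.878719930323186 59.11833107471466
```

View pics/c2.png

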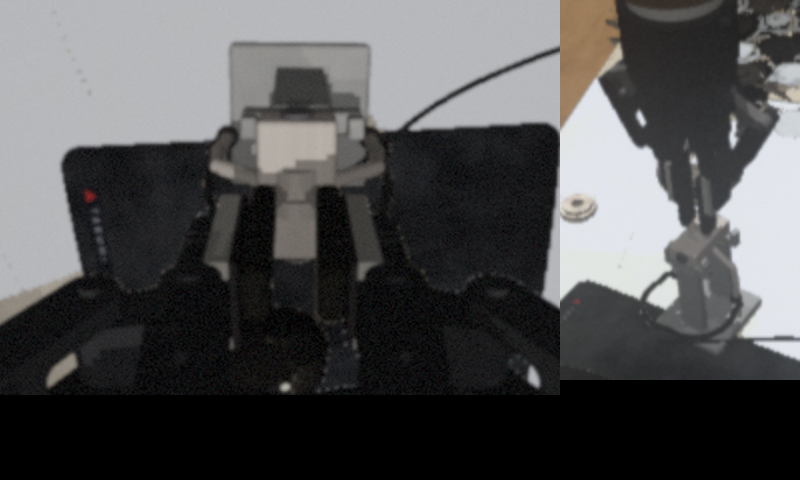

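The handles are parallel and held between the pads, so the squeeze is done (handles at about (250,240) and (335,240) in the crop). Now I lift straight up.

Call:
send_rows(
  targets=[
    {"x": 0, "y": 0, "z": -0.5, "ax": 0, "ay": 0, "az": 0, "gripper": 1},
    {"x": 0, "y": 0, "z": -0.7, "ax": 0, "ay": 0, "az": 0, "gripper": 1},
    {"x": 0, "y": 0, "z": -1.0, "ax": 0, "ay": 0, "az": 0, "gripper": 1},
    {"x": 0, "y": 0, "z": -1.2, "ax": 0, "ay": 0, "az": 0, "gripper": 1},
    {"x": 0, "y": 0, "z": -1.2, "ax": 0, "ay": 0, "az": 0, "gripper": 1},
  ],
)

```text
clock: 4.33
position: [467.4, 13.0, 159.4]
ee_rot: [1.0, -0.015, 0.0, -0.001]
contact_force: [0.5, -0.2, -2.4]
gripper_width: 22.8
grasp_force: 59.2
```

Call:
send_rows(
  targets=[
    {"x": 0, "y": 0, "z": -1.5, "ax": 0, "ay": 0, "az": 0, "gripper": 1},
    {"x": 0, "y": 0, "z": -1.5, "ax": 0, "ay": 0, "az": 0, "gripper": 1},
    {"x": 0, "y": 0, "z": -1.5, "ax": 0, "ay": 0, "az": 0, "gripper": 1},
    {"x": 0, "y": 0, "z": -1.0, "ax": 0, "ay": 0, "az": 0, "gripper": 1},
    {"x": 0, "y": 0, "z": 0, "ax": 0, "ay": 0, "az": 0, "gripper": 1},
  ],
)

```text
clock: 4.75
position: [469.0, 13.4, 216.3]
ee_rot: [1.0, -0.015, 0.003, -0.001]
contact_force: [0.9, 0.6, -2.2]
gripper_width: 22.7
grasp_force: 59.2
```

```bash
python3 - <<'E'
from h import *
s=arm.read_state(); print(s['position'],s['ee_rot'],s['contact_force'],s['wrist_torque'],s['gripper_width'],s['grasp_force'])
o=[]
for n in('scene','top'):
    im,d=arm.get_image(n); P=pts(n,d); np.save(n+'2P.npy',P); np.save(n+'2d.npy',d)
    for t in ('pliers','ring_middle'):
        for b in arm.boxes_of(n,t)[:1]: print(n,t,b)
    save(n+'2',im)
    if n=='scene': a=cv2.resize(im[150:350,180:340],(480,600),interpolation=cv2.INTER_CUBIC); save('c3',a)
E
```

```text
[468.98112634  13.37638334 216.29028191] [ 0.99988478 -0.01482661  0.0030252  -0.00120543] [ 0.895728    0.57092632 -2.21663739] [ 0.03507313 -0.02411719 -0.01574278] 22.748017924593064 59.22820329666138
scene pliers {'rect': [219.6, 193.7, 55.0, 99.8], 'score': 0.8}
scene ring_middle {'rect': [220.6, 195.6, 60.0, 95.9], 'score': 0.83}
```

View pics/c3.png

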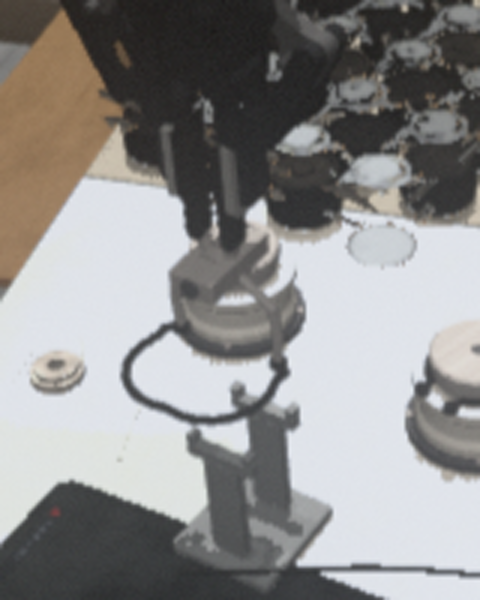

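Pliers are out, upright, with the ring open. Now I measure the ring relative to the TCP from all three cameras.

```bash
python3 - <<'E'
from h import *
s=arm.read_state(); p=np.array(s['position']);print(p)
c=arm.camera_model('wrist'); im,d=arm.get_image('wrist'); save('w3',im); W=wpts(d,c)
def fit(q,nm):
    print(nm,len(q), end=' ')
    if len(q)<15: print(); return
    A=np.c_[q[:,:2]-q[:,:2].mean(0),np.ones(len(q))]; k=np.linalg.lstsq(A,q[:,2],rcond=None)[0]
    B=np.c_[2*q[:,:2],np.ones(len(q))]
    for _ in range(3):
        e=np.linalg.lstsq(B,(q[:,:2]**2).sum(1),rcond=None)[0]; r=np.sqrt(e[2]+e[0]**2+e[1]**2); rr=np.hypot(*(q[:,:2]-e[:2]).T)-r
        ok=abs(rr)<4; q=q[ok];B=B[ok]
    print('slope',k.round(3),'c',e[:2].round(1),'r',r.round(1),'std',rr.std().round(2),'z',np.median(q[:,2]).round(1))
for n,P,dd,im_ in(('scene',np.load('scene2P.npy'),np.load('scene2d.npy'),cv2.imread('pics/scene2.png')),('top',np.load('top2P.npy'),np.load('top2d.npy'),cv2.imread('pics/top2.png')),('wrist',W,d,im)):
    m=(dd>0)&(P[...,2]>120)&(P[...,2]<146)&(abs(P[...,0]-450)<60)&(abs(P[...,1]-10)<55)
    q=P[m]; q=q[q[:,0]<470]; fit(q,n+' ring')
    m=(dd>0)&(P[...,2]>183)&(P[...,2]<196)&(abs(P[...,0]-467)<40)&(abs(P[...,1]-10)<55); q=P[m]
    if len(q): print(n,'block',len(q),q.mean(0).round(1),q.min(0).round(),q.max(0).round())
    for t,x0,y0 in(('axle',613,108),('fin',593,-60)):
        m=(dd>0)&(P[...,2]>52)&(P[...,2]<62)&(abs(P[...,0]-x0)<40)&(abs(P[...,1]-y0)<40); q=P[m]
        if len(q)>50:
            (cx,cy),r=cv2.minEnclosingCircle(q[:,:2].astype(np.float32)); print(n,t,len(q),'mean',q.mean(0).round(1),'mec',round(cx,1),round(cy,1),round(r,1))
E
```

```text
[467.00461107  12.51750708 212.46343098]
scene ring 378 slope [ 5.30000e-02 -1.50000e-02  1.34316e+02] c [445.7   9.6] r 35.2 std 1.83 z 133.7
scene block 381 [459.7   8.2 187.9] [441.  -3. 183.] [491.  24. 196.]
scene axle 80 mean [619.7  95.1  55.2] mec 614.9 107.1 27.3
scene fin 593 mean [592.4 -62.5  55.7] mec 594.2 -62.4 27.6
top ring 0 
top axle 529 mean [614.2 109.7  56.5] mec 614.4 109.9 26.9
top fin 525 mean [594.9 -59.   56.5] mec 595.3 -59.0 27.0
wrist ring 766 slope [ 1.24000e-01 -1.90000e-02  1.32267e+02] c [443.3  12.2] r 36.2 std 1.63 z 131.1
wrist block 3082 [469.7  12.3 185.4] [440.   0. 183.] [489.  25. 196.]
wrist axle 2943 mean [613.8 109.4  56.6] mec 614.3 110.9 27.5
wrist fin 3220 mean [594.7 -57.6  56.5] mec 595.2 -58.3 27.2
```

View pics/w3.png

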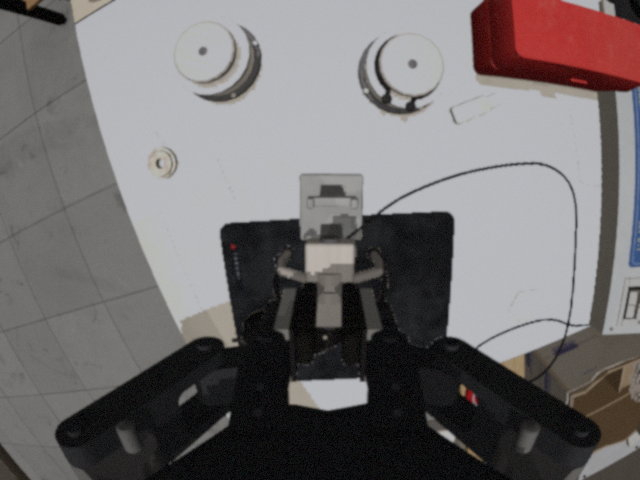

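The wrist view shows both axles (head tops at (205,52) and (410,65)) and the squeezed pliers upright in the pads. The shift to the ringless axle is about +165 and +97.5 mm in world axes.

Call:
send_rows(
  targets=[
    {"x": 2.0, "y": -1.3, "z": 0, "ax": 0, "ay": 0, "az": 0, "gripper": 1},
    {"x": 3.2, "y": -2.0, "z": 0, "ax": 0, "ay": 0, "az": 0, "gripper": 1},
    {"x": 3.2, "y": -2.0, "z": 0, "ax": 0, "ay": 0, "az": 0, "gripper": 1},
    {"x": 3.2, "y": -2.0, "z": 0, "ax": 0, "ay": 0, "az": 0, "gripper": 1},
    {"x": 3.2, "y": -2.0, "z": 0, "ax": 0, "ay": 0, "az": 0, "gripper": 1},
  ],
)

```text
clock: 5.52
position: [619.5, 101.8, 212.5]
ee_rot: [1.0, -0.015, -0.001, 0.0]
contact_force: [0.4, 0.6, -1.4]
gripper_width: 22.4
grasp_force: 59.2
```

Call:
send_rows(
  targets=[
    {"x": 1.4, "y": -0.95, "z": 1.0, "ax": 0, "ay": 0, "az": 0, "gripper": 1},
    {"x": 0, "y": 0, "z": 1.5, "ax": 0, "ay": 0, "az": 0, "gripper": 1},
    {"x": 0, "y": 0, "z": 1.0, "ax": 0, "ay": 0, "az": 0, "gripper": 1},
    {"x": 0, "y": 0, "z": 0.5, "ax": 0, "ay": 0, "az": 0, "gripper": 1},
    {"x": 0, "y": 0, "z": 0, "ax": 0, "ay": 0, "az": 0, "gripper": 1},
  ],
)

```text
clock: 5.93
position: [631.2, 109.4, 171.2]
ee_rot: [1.0, -0.015, -0.002, 0.001]
contact_force: [-0.2, 0.9, -1.7]
gripper_width: 22.7
grasp_force: 59.2
```

Call:
send_rows(
  targets=[
    {"x": 0, "y": 0, "z": 0, "ax": 0, "ay": 0, "az": 0, "gripper": 1},
    {"x": 0, "y": 0, "z": 0, "ax": 0, "ay": 0, "az": 0, "gripper": 1},
    {"x": 0, "y": 0, "z": 0, "ax": 0, "ay": 0, "az": 0, "gripper": 1},
  ],
)

```text
clock: 6.18
position: [632.9, 110.0, 174.8]
ee_rot: [1.0, -0.015, 0.001, -0.0]
contact_force: [1.0, 0.7, -3.1]
gripper_width: 22.6
grasp_force: 59.2
```

```bash
python3 - <<'E'
from h import *
s=arm.read_state(); print(s['clock'],s['position'],s['ee_rot'],s['contact_force'])
im,d=arm.get_image('scene'); P=pts('scene',d); np.save('s4P.npy',P); np.save('s4d.npy',d); save('s4',im)
c=arm.camera_model('wrist'); wi,wd=arm.get_image('wrist'); save('w4',wi); W=wpts(wd,c); np.save('w4P.npy',W); np.save('w4d.npy',wd)
o=np.zeros((600,800,3),np.uint8)
o[:,:450]=cv2.resize(im[130:290,210:330],(450,600),interpolation=cv2.INTER_CUBIC)
o[:350,450:]=cv2.resize(wi[180:360,230:410],(350,350),interpolation=cv2.INTER_CUBIC); save('c4',o)
m=(wd>0)&(W[...,2]>133)&(W[...,2]<150)&(abs(W[...,0]-632)<32)&(abs(W[...,1]-109)<30); q=W[m]
print(len(q),q.min(0),q.max(0))
print(np.histogram(q[:,2],np.arange(133,151)))
E
```

```text
6.1833 [632.87919342 110.02487363 174.75878376] [ 9.99884357e-01 -1.51617047e-02  1.11908503e-03 -3.78988808e-04] [ 0.99596269  0.69617343 -3.11836265]
3340 [605.13265023  90.72496969 133.0034307 ] [655.92374844 128.68132838 149.97787882]
(array([  43,   39,   35,   28,   17,   29,   18,   26,   28,   39,   50,
         66,  285, 1260,  894,  269,  214]), array([133, 134, 135, 136, 137, 138, 139, 140, 141, 142, 143, 144, 145,
       146, 147, 148, 149, 150]))
```

View pics/c4.png

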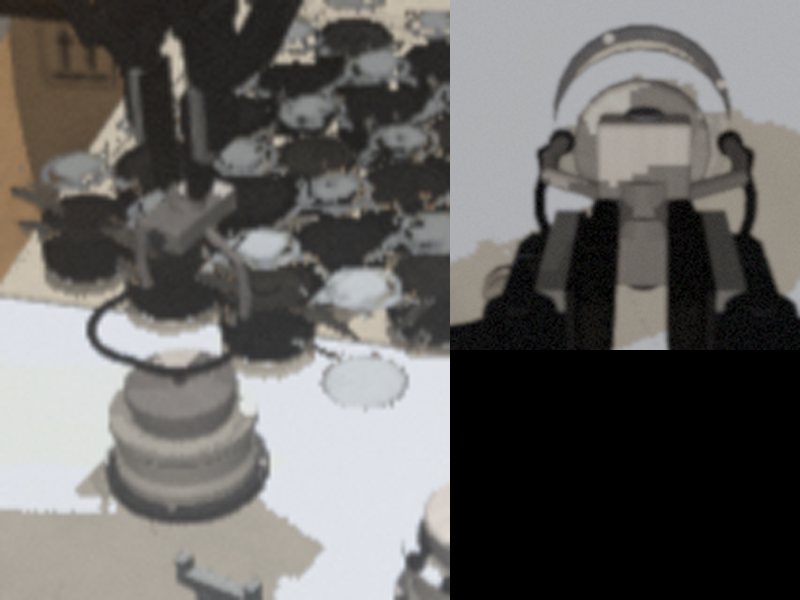

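Ring is above the head, with the unringed axle below it at (180,400) in the left crop. Next I fit the ring in 3D from the dark wire in the scene and wrist views, and the head in the scene view.

```bash
cat > fit.py <<'E'
from h import *
from scipy.optimize import least_squares
from scipy.spatial import cKDTree
def proj(n,X,c):
    T=np.linalg.inv(np.array(c['cam_to_world'])); q=X@T[:3,:3].T+T[:3,3]
    x,y=q[:,0]/q[:,2],q[:,1]/q[:,2]
    if n=='wrist': r=np.hypot(x,y)+1e-9; k=np.arctan(r)/r; x,y=x*k,y*k
    return np.c_[c['fx']*x+c['cx'],c['fy']*y+c['cy']]
def ringpix(im,d,P,g,z):  # dark wire pixels near the expected ring
    m=(d>0)&(abs(P[...,2]-z)<9)&(abs(P[...,0]-g[0])<40)&(abs(P[...,1]-g[1])<40)&(im.max(2)<95)&(P[...,0]<g[0]+18)
    v,u=np.nonzero(m); return np.c_[u,v].astype(float)
def fitring(obs,g,z,tilt):
    a=np.radians(np.arange(60,301,1.0))
    def curve(p):
        X=np.c_[p[3]*np.cos(a),p[3]*np.sin(a),p[4]*p[3]*np.cos(a)+p[5]*p[3]*np.sin(a)]; return X+p[:3]
    def res(p):
        r=[]
        for n,c,px in obs:
            k=cKDTree(proj(n,curve(p),c)).query(px)[0]; r.append(k*30/np.sqrt(len(px)))
        return np.r_[np.concatenate(r),(p[3]-33)*2,p[4:]*tilt]
    s=least_squares(res,[*g,z,33,0,0],loss='soft_l1',diff_step=1e-3); return s.x,s.cost
E
python3 - <<'E'
from fit import *
g=np.array([614.5,109.0]);z=91
s4=cv2.imread('pics/s4.png');w4=cv2.imread('pics/w4.png')
cs=arm.camera_model('scene');cw=arm.camera_model('wrist')
A=ringpix(s4,np.load('s4d.npy'),np.load('s4P.npy'),g-[0,2],z);B=ringpix(w4,np.load('w4d.npy'),np.load('w4P.npy'),g,z)
print(len(A),len(B))
for nm,o in(('scene',[('scene',cs,A)]),('wrist',[('wrist',cw,B)]),('both',[('scene',cs,A),('wrist',cw,B)])):
    p,c=fitring(o,g,z,60); print(nm,p.round(3),round(c,2))
# head: scene at start
P=np.load('sceneP.npy');d=np.load('scene.npy')
for t,x0,y0 in(('axle',613,108),('fin',593,-60)):
    m=(d>0)&(P[...,2]>53)&(P[...,2]<61)&(abs(P[...,0]-x0)<40)&(abs(P[...,1]-y0)<40);q=P[m]
    (cx,cy),r=cv2.minEnclosingCircle(q[:,:2].astype(np.float32)); print(t,'scene mec',round(cx,1),round(cy,1),round(r,1),'z',np.median(q[:,2]))
v=s4.copy()
for u,w in A.astype(int): v[w,u]=(0,0,255)
w=w4.copy()
for u,k in B.astype(int): w[k,u]=(0,0,255)
o=np.zeros((600,800,3),np.uint8);o[:,:450]=cv2.resize(v[130:290,210:330],(450,600));o[:350,450:]=cv2.resize(w[180:360,230:410],(350,350));cv2.imwrite('pics/c5.png',o)
E
```

```text
178 507
scene [6.12728e+02 1.07090e+02 9.01290e+01 3.49550e+01 1.00000e-02 1.20000e-02] 331.35
wrist [ 6.10892e+02  1.09834e+02  9.23380e+01  3.57220e+01 -4.20000e-01
 -2.00000e-03] 1479.35
both [ 6.10838e+02  1.09620e+02  8.93090e+01  3.63190e+01 -1.03000e-01
  1.70000e-02] 2025.22
axle scene mec 614.1 106.1 28.0 z 55.66332133474191
fin scene mec 594.1 -62.4 27.6 z 55.859709512718496
```

View pics/c5.png

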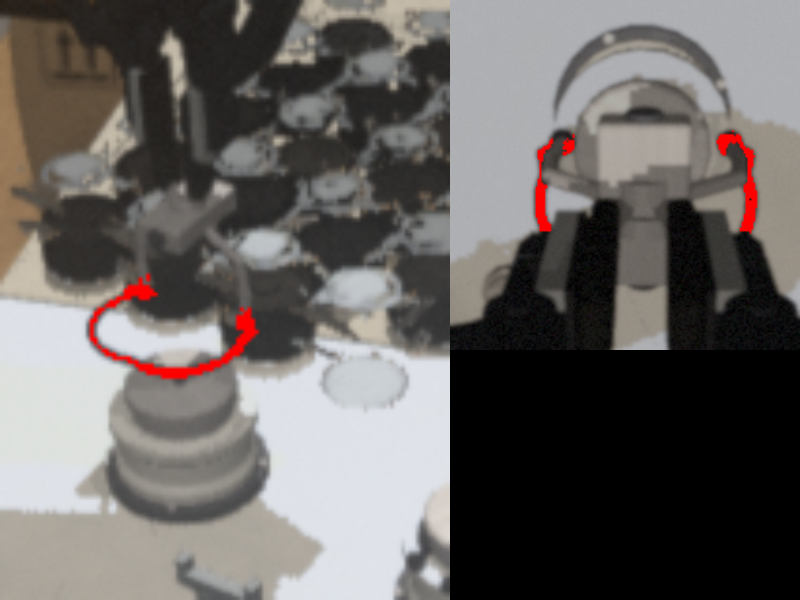

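```bash
python3 - <<'E'
from fit import *
g=np.array([614.5,109.0]);z=90.8
s4=cv2.imread('pics/s4.png'); d=np.load('s4d.npy');P=np.load('s4P.npy')
cs=arm.camera_model('scene')
A=ringpix(s4,d,P,g-[0,2],z); q=P[A[:,1].astype(int),A[:,0].astype(int)]; A=A[q[:,0]<g[0]+6]; q=q[q[:,0]<g[0]+6]
# intersect the pixel rays with the level plane z
T=np.array(cs['cam_to_world']); r=np.c_[(A[:,0]-cs['cx'])/cs['fx'],(A[:,1]-cs['cy'])/cs['fy'],np.ones(len(A))]@T[:3,:3].T
for zz in(89.5,91):
    X=T[:3,3]+r*((zz-T[2,3])/r[:,2])[:,None]
    e=cv2.fitEllipse(X[:,:2].astype(np.float32)); print(zz,'ell',np.round(e[0],1),np.round(e[1],1),round(e[2]),'range',np.percentile(X,[1,50,99],0)[:,:2].round(1).tolist())
A1=np.c_[q[:,:2]-q[:,:2].mean(0),np.ones(len(q))]; print('depth plane',np.linalg.lstsq(A1,q[:,2],rcond=None)[0].round(3))
# block top in wrist view
W=np.load('w4P.npy');wd=np.load('w4d.npy')
m=(wd>0)&(abs(W[...,2]-146.8)<1.8)&(abs(W[...,0]-632)<32)&(abs(W[...,1]-109)<14); b=W[m]
A1=np.c_[b[:,:2]-b[:,:2].mean(0),np.ones(len(b))]; print('block plane',np.linalg.lstsq(A1,b[:,2],rcond=None)[0].round(3))
print('block rect',[np.round(k,1) for k in cv2.minAreaRect(b[:,:2].astype(np.float32))],np.percentile(b,[1,99],0).round(1).tolist())
# heads seen in wrist view now and groove/roller
m=(wd>0)&(abs(W[...,2]-57)<3)&(np.hypot(W[...,0]-614,W[...,1]-109.5)<32); q=W[m]
if len(q)>20: print('head wrist',len(q),np.percentile(q,[1,99],0).round(1).tolist())
# handles above
m=(wd>0)&(abs(W[...,0]-632)<20)&(abs(W[...,1]-109)<16)&(W[...,2]>160); q=W[m]
if len(q)>20: print('handles',len(q),np.percentile(q,[1,99],0).round(1).tolist())
E
```

```text
89.5 ell [608.4 108. ] [59.1 73.4] 176 range [[578.1, 69.9], [588.9, 89.4], [621.5, 145.3]]
91 ell [606.7 106.7] [58.9 73.2] 176 range [[576.5, 68.8], [587.3, 88.2], [619.8, 144.0]]
depth plane [-6.0000e-03 -4.0000e-03  9.1905e+01]
block plane [-1.20000e-02 -1.20000e-02  1.46855e+02]
block rect [array([630.4, 110. ]), array([24.1, 49.9]), np.float64(89.5)] [[607.8, 97.9, 145.2], [653.7, 121.3, 148.5]]
head wrist 1296 [[603.4, 85.5, 54.4], [640.6, 136.3, 58.2]]
handles 17096 [[625.2, 93.3, 165.6], [651.9, 124.7, 275.6]]
```

Call:
send_rows(
  targets=[
    {"x": 0.15, "y": 0, "z": 0.6, "ax": 0, "ay": 0, "az": 0, "gripper": 1},
    {"x": 0, "y": 0, "z": 0.7, "ax": 0, "ay": 0, "az": 0, "gripper": 1},
    {"x": 0, "y": 0, "z": 0.7, "ax": 0, "ay": 0, "az": 0, "gripper": 1},
    {"x": 0, "y": 0, "z": 0.3, "ax": 0, "ay": 0, "az": 0, "gripper": 1},
    {"x": 0, "y": 0, "z": 0, "ax": 0, "ay": 0, "az": 0, "gripper": 1},
  ],
)

```text
clock: 6.7
position: [633.2, 109.8, 148.5]
ee_rot: [1.0, -0.015, -0.002, 0.001]
contact_force: [0.1, -0.3, -2.3]
gripper_width: 22.9
grasp_force: 59.2
```

Call:
send_rows(
  targets=[
    {"x": 0, "y": 0, "z": 0, "ax": 0, "ay": 0, "az": 0, "gripper": 1},
    {"x": 0, "y": 0, "z": 0, "ax": 0, "ay": 0, "az": 0, "gripper": 1},
    {"x": 0, "y": 0, "z": 0, "ax": 0, "ay": 0, "az": 0, "gripper": 1},
    {"x": 0, "y": 0, "z": 0, "ax": 0, "ay": 0, "az": 0, "gripper": 1},
  ],
)

```text
clock: 7.03
position: [634.3, 110.1, 150.7]
ee_rot: [1.0, -0.015, 0.0, -0.0]
contact_force: [0.3, 0.2, -2.0]
gripper_width: 22.5
grasp_force: 59.2
```

```bash
cat > chk.py <<'E'
from fit import *
import sys
k=sys.argv[1]
for i in range(2):
    s=arm.read_state(); print(s['clock'],np.round(s['position'],1),np.round(s['ee_rot'],4),np.round(s['contact_force'],1),round(s['gripper_width'],1))
    c=arm.camera_model('wrist'); wi,wd=arm.get_image('wrist'); W=wpts(wd,c)
    zt=s['position'][2]-28
    m=(wd>0)&(abs(W[...,2]-zt)<4)&(abs(W[...,0]-632)<32)&(abs(W[...,1]-109)<13); b=W[m]; zt=np.median(b[:,2]); b=b[abs(b[:,2]-zt)<1.8]
    e=np.percentile(b,[1,99],0); print('wrist block mid',e.mean(0).round(1),'size',(e[1]-e[0]).round(1),'ring z',round(zt-56,1))
    m=(wd>0)&(abs(W[...,2]-57)<3)&(np.hypot(W[...,0]-614,W[...,1]-109.5)<32); q=W[m]
    print('head wrist',len(q),np.percentile(q,[1,99],0).round(1).tolist())
im,d=arm.get_image('scene'); P=pts('scene',d); save('s'+k,im)
o=np.zeros((600,800,3),np.uint8)
o[:,:500]=cv2.resize(im[170:290,220:320],(500,600),interpolation=cv2.INTER_CUBIC)
o[:300,500:]=cv2.resize(wi[180:360,230:410],(300,300),interpolation=cv2.INTER_CUBIC); save('c'+k,o)
E
python3 chk.py 6
```

```text
7.0333 [634.3 110.1 150.7] [ 9.999e-01 -1.510e-02  4.000e-04 -1.000e-04] [ 0.3  0.2 -2. ] 22.5
wrist block mid [632.2 109.7 123.1] size [45.8 23.3  3.3] ring z 67.0
head wrist 871 [[602.1, 85.0, 54.4], [641.2, 136.2, 58.0]]
7.0833 [634.2 110.1 150.7] [ 9.999e-01 -1.510e-02  3.000e-04 -1.000e-04] [ 0.3 -0.1 -1.9] 22.7
wrist block mid [632.1 109.7 123. ] size [45.7 23.4  3.3] ring z 67.0
head wrist 871 [[601.9, 84.9, 54.4], [641.1, 136.2, 58.2]]
```

View pics/c6.png

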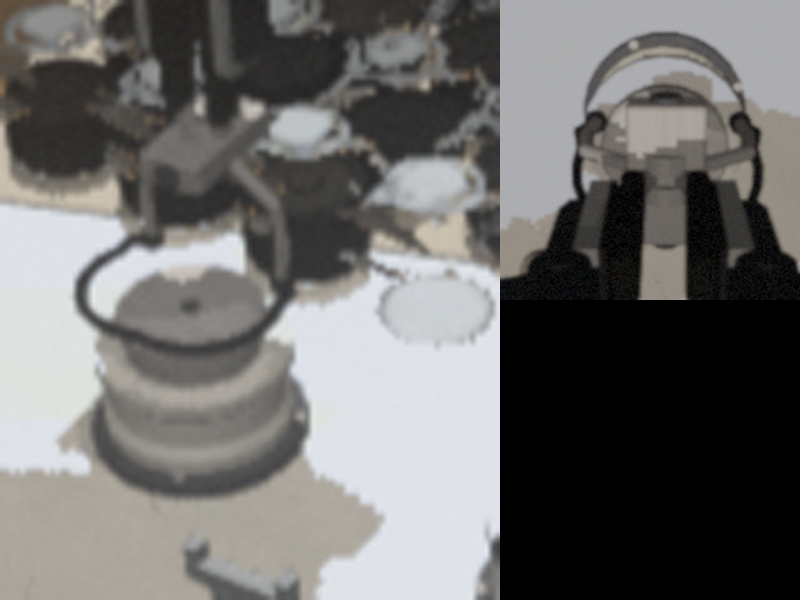

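Ring level, about 10 mm above the head and concentric in both views (ring spans columns 577–760 and the head is centred near 667 in the wrist crop). Lowering gently.

Call:
send_rows(
  targets=[
    {"x": 0, "y": -0.03, "z": 0.3, "ax": 0, "ay": 0, "az": 0, "gripper": 1},
    {"x": 0, "y": 0, "z": 0.3, "ax": 0, "ay": 0, "az": 0, "gripper": 1},
    {"x": 0, "y": 0, "z": 0.3, "ax": 0, "ay": 0, "az": 0, "gripper": 1},
    {"x": 0, "y": 0, "z": 0.2, "ax": 0, "ay": 0, "az": 0, "gripper": 1},
    {"x": 0, "y": 0, "z": 0.1, "ax": 0, "ay": 0, "az": 0, "gripper": 1},
  ],
)

```text
clock: 7.6
position: [633.9, 110.4, 137.7]
ee_rot: [1.0, -0.015, -0.0, 0.0]
contact_force: [-0.0, 0.0, -2.0]
gripper_width: 22.2
grasp_force: 59.2
```

Call:
send_rows(
  targets=[
    {"x": 0, "y": 0, "z": 0.2, "ax": 0, "ay": 0, "az": 0, "gripper": 1},
    {"x": 0, "y": 0, "z": 0.2, "ax": 0, "ay": 0, "az": 0, "gripper": 1},
    {"x": 0, "y": 0, "z": 0.1, "ax": 0, "ay": 0, "az": 0, "gripper": 1},
    {"x": 0, "y": 0, "z": 0, "ax": 0, "ay": 0, "az": 0, "gripper": 1},
    {"x": 0, "y": 0, "z": 0, "ax": 0, "ay": 0, "az": 0, "gripper": 1},
  ],
)

```text
clock: 8.02
position: [634.1, 110.3, 133.3]
ee_rot: [1.0, -0.015, -0.0, 0.0]
contact_force: [0.5, 0.6, -2.4]
gripper_width: 22.6
grasp_force: 59.2
```

Call:
send_rows(
  targets=[
    {"x": 0, "y": 0, "z": 0.15, "ax": 0, "ay": 0, "az": 0, "gripper": 1},
    {"x": 0, "y": 0, "z": 0.15, "ax": 0, "ay": 0, "az": 0, "gripper": 1},
    {"x": 0, "y": 0, "z": 0.1, "ax": 0, "ay": 0, "az": 0, "gripper": 1},
    {"x": 0, "y": 0, "z": 0, "ax": 0, "ay": 0, "az": 0, "gripper": 1},
    {"x": 0, "y": 0, "z": 0, "ax": 0, "ay": 0, "az": 0, "gripper": 1},
  ],
)

```text
clock: 8.43
position: [634.0, 110.3, 129.2]
ee_rot: [1.0, -0.015, -0.0, 0.0]
contact_force: [-0.0, 0.0, -1.0]
gripper_width: 22.7
grasp_force: 59.2
```

```bash
python3 chk.py 7
```

```text
8.4333 [634.  110.3 129.2] [ 9.999e-01 -1.510e-02 -1.000e-04  1.000e-04] [-0.  0. -1.] 22.7
wrist block mid [631.8 109.8 101.6] size [45.8 23.2  3.3] ring z 45.5
head wrist 718 [[610.9, 83.6, 54.3], [635.6, 137.2, 58.2]]
8.4833 [634.1 110.3 129.3] [ 0.9999 -0.0151 -0.      0.    ] [-0.  -0.1 -2. ] 22.3
wrist block mid [632.  109.8 101.7] size [45.7 23.3  3.3] ring z 45.6
head wrist 704 [[610.9, 83.7, 54.4], [635.8, 137.1, 58.2]]
```

View pics/c7.png

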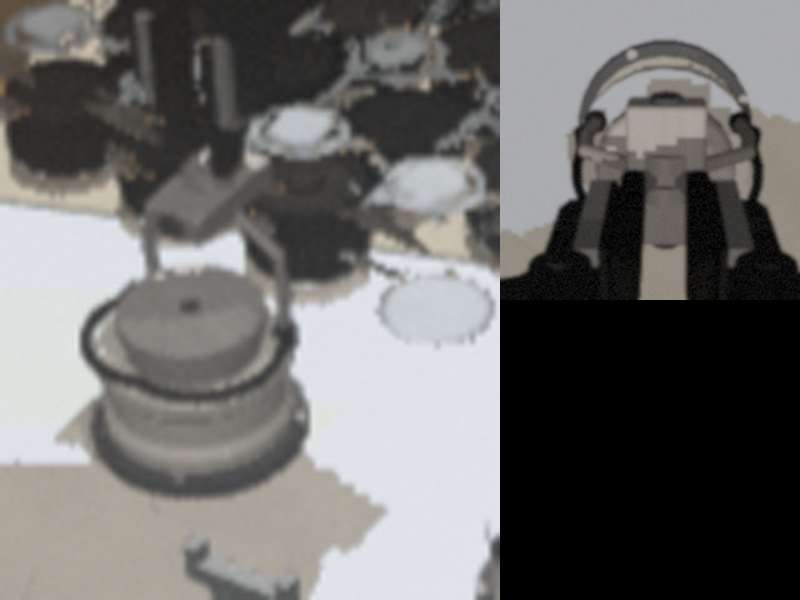

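The ring now encircles the axle below the head's rim, with no contact force and about 1 mm high. I make a small final drop and hold.

Call:
send_rows(
  targets=[
    {"x": 0, "y": 0, "z": 0.12, "ax": 0, "ay": 0, "az": 0, "gripper": 1},
    {"x": 0, "y": 0, "z": 0, "ax": 0, "ay": 0, "az": 0, "gripper": 1},
    {"x": 0, "y": 0, "z": 0, "ax": 0, "ay": 0, "az": 0, "gripper": 1},
    {"x": 0, "y": 0, "z": 0, "ax": 0, "ay": 0, "az": 0, "gripper": 1},
    {"x": 0, "y": 0, "z": 0, "ax": 0, "ay": 0, "az": 0, "gripper": 1},
  ],
)

```text
clock: 9.0
position: [634.1, 110.4, 128.1]
ee_rot: [1.0, -0.015, 0.0, -0.0]
contact_force: [-0.4, 0.4, -1.9]
gripper_width: 22.5
grasp_force: 59.2
```

```bash
python3 chk.py 8
```

```text
9.0 [634.1 110.4 128.1] [ 0.9999 -0.0151  0.     -0.    ] [-0.4  0.4 -1.9] 22.5
wrist block mid [631.9 109.8 100.5] size [45.9 23.2  3.3] ring z 44.5
head wrist 701 [[611.3, 83.7, 54.3], [635.9, 137.1, 58.4]]
9.05 [634.1 110.4 128.1] [ 0.9999 -0.0151  0.     -0.    ] [ 0.5  0.7 -2.1] 22.5
wrist block mid [632.  109.9 100.5] size [45.8 23.2  3.3] ring z 44.5
head wrist 702 [[611.4, 83.6, 54.3], [635.8, 137.1, 58.4]]
```

```bash
python3 -c "
from bench import arm; print(arm.job_done())"
```

```text
the job is handed in; nothing more can be done
None
```

The job is handed in, verdict not shown: the spread ring is round the ringless axle, measured level with the groove (44.5 mm), with no sign of pressing on the axle and the pliers still held squeezed.

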